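# Clip the strap-end punches onto their rail in size order

### The arm

A 6-joint arm with a two-finger parallel gripper is mounted at the origin on the work surface. World frame = base frame: x ahead of the robot, y to its left, z up, the work surface at z = 0. Lengths are in m, angles in degrees, forces in N, time in s.
With the tool pointing down it reaches from about 0.25 to 0.725 m from the base axis. Payload 9.7 kg.
Tool frame: the origin (TCP) lies midway between the tips of the shut fingers; the grasp point (between the pads) lies 19 mm behind it (bot.pinch_z is the distance from the TCP to the grasp point, in m); z points along the fingers, y is the line along which they close (so a half turn about z gives the same grasp; the last joint's range is limited). The gripper opens to 85 mm and grips with 20 to 120 N. Pads are 22 mm wide; open, the fingers measure 114 mm over their backs; the gripper's body (76 mm by 85 mm) begins 54 mm behind the grasp point. The pads swing forward as they close: fully open they stand 13 mm farther back than shut.
Start: joints at [-70.989, 4.979, 10.078, 95.1, 0, 90], TCP at [0.179, -0.52, 0.231] pointing down, gripper open.
Joint ranges: [-179.16, 179.16], [-48.56, 103.87], [-65.8, 70.77], [-126.05, 130.52], [-82.76, 87.17], [-180, 180]. Speed limits (degrees/s): [127.2, 127.2, 147.25, 180, 180, 180].

### API

Orientations are given as [roll, pitch, yaw] about the fixed x, y, z axes, in that order (R = Rz(yaw) Ry(pitch) Rx(roll)).
In Python, from workcell import sensors, camera, ticket, bot gives the robot as it stands.
- The arm moves only by the shell command python3 -m handwheel 'ROWS' [FORCE]. ROWS is a JSON object of lists of equal length, an entry for each row: "gripper": the opening, from -1 (shut) to 1 (fully open); "slide": the shift along the tool's x, y, z in mm, a list of three; "yaw": the turn about the tool's z in rad. A call has 1 to 8 rows; each row shifts and turns the commanded pose from where the row before left it, along the tool's axes as they then stand; what a row does not reach is not made up. A row lasts 1/12 s, in which the tool goes at most 41.7 mm and 7.16 degrees, less where a joint would pass 70% of its speed; a pose out of reach is approached as far as the arm can. A call is refused whole if a number of a shift passes 41.7 or a number of a turn 0.125, either way. A call with a gripper value outside its range is refused whole. The fingers move at their own pace and stop on an object; FORCE is the grip in N (left out, the last holds). Time passes only in rows, so rows that do not move let the fingers close. It gives the time, the measured TCP pose, the force, the opening and the grip force at its end, in the units of the state.
- sensors.get_obs(): the state, without advancing time (a new reading comes with each control period).
- camera(name): name is "scene" or "top"; returns a dict with "img" (384x512x3 uint8, red, green, blue), "fx", "fy", "cx", "cy" (pixels), "R" (3x3) and "t" (3): a world point X has camera coordinates R X + t. Camera axes: x right, y down, z forward; pixel columns grow to the right and rows downward; lengths in m; the calibration is good to about 2 mm. A picture is of the moment at which its call begins. There is no depth.
- ticket.job_done(): hands the job in; it is judged then, once.
The state is a dict: "time": time; "q": joint angles; "qd": joint speeds; "joint_efforts": joint torques, N m; "ee_pos": TCP position; "tcp_rot": TCP orientation; "wrist_force": force on the tool from outside, world axes, zero at the start; "torque": the same for the moment, N m; "opening": finger opening in m; "grasp_force": force on a finger pad.
Only numpy, scipy, OpenCV 4.12 (cv2) and the standard library are available. Lean on these libraries where they do the work, as an engineer would, in place of code of your own. Each camera call takes 0.05 s, during which the arm holds its last target. There are 200 camera calls.

### The job

The punch rail already holds the widest strap-end punch in the clips at one end. Take the medium and the small strap-end punch off the marble slab and press them down, without dropping them in, into the two free pairs of spring clips until they click fully home, so that the three sit in size order: medium next to the widest, smallest at the far end. Lay them in like the one already there, straight across both bars with the bare shank in the clips, and leave that one clipped in.

Things in the scene. Friction and masses are not known exactly. Their poses are not given: they have to be found in the camera images.
- punch_medium: Medium strap-end punch, 160 mm long: round steel shank 14 mm thick, bare for 48 mm either side of the origin; at +x a hollow pointed head 32 mm wide, 18 thick; at -x a dark cap 18 mm thick. Origin mid-shank on its axis, near the balance point; x to the head. 0.2-0.3 kg. Starts flat on a marble slab 15 mm thick (axis 24 mm above the table), head away from the robot.
- punch_small: Small strap-end punch: the same but its head is only 18 mm wide (pointed and hollow). Same origin, axes and weight. It lies on the same slab, roughly parallel to the medium one and to a dark pricking iron (square bar ending in a four-tooth comb: not wanted), in any order, about 80 mm apart.
- punch_wide: Widest strap-end punch: the same but its head is 46 mm wide. Already clipped into its place on the rail, head away from the robot; it stays there.
- rail: Fixed punch rail; origin under its centre, on the table. Dark board 100 (x) by 215 (y), 10 mm thick; two aluminium bars along y at x = -30 and +30 mm, 14 mm wide, tops at z = 31 mm, on which seated shanks rest. Three places at y = +75 (widest punch), 0 and -75 mm. A place is one spring clip on each bar, 12 mm long; between its two clips the shank is free for fingers, x = -24 to +24 mm.
- place_next (a point): Middle place: where the origin of a fully seated punch comes, 38 mm above the table; x along the punch, y along the bars to the widest one. Each clip is two steel leaves with lips 5 mm above this point, 12 mm apart, flared to 30 mm wide at 19 mm above it; each leaf yields up to 8 mm (2 N + 0.8 N/mm). Laid on the lips a punch is 9 mm too high; pressed down with 5 to 20 N it clicks home.
- place_end (a point): End place, farthest from the widest punch, 75 mm from the middle place towards -y: the seated punch's origin, 38 mm above the table. Same clips and axes as place_next.
There are look-alikes about, which are no part of the job. Leave any purple look-alike of the rail alone. Leave any turquoise look-alike of the punch_small alone.

How it is judged (in metres and radians):
At the end, for the whole second after the job is handed in: Medium punch clicked into the middle place, small one into the end place, widest still in its own (75 mm from the middle): each origin within 15 mm along, 7 mm across and 4 mm in height of its place; the two within 10 degrees of straight and at rest (x of punch_medium in the frame of place_next between -0.015 and 0.015 m and y of punch_medium in the frame of place_next between -0.007 and 0.007 m and z of punch_medium in the frame of place_next between -0.004 and 0.004 m and angle between the x axis of punch_medium and the x axis of place_next, either way round below 0.175 rad and linear speed of each of punch_medium, punch_small below 0.02 m/s and x of punch_small in the frame of place_end between -0.015 and 0.015 m and y of punch_small in the frame of place_end between -0.007 and 0.007 m and z of punch_small in the frame of place_end between -0.004 and 0.004 m and angle between the x axis of punch_small and the x axis of place_end, either way round below 0.175 rad and x of punch_wide in the frame of place_next between -0.015 and 0.015 m and y of punch_wide in the frame of place_next between 0.068 and 0.082 m and z of punch_wide in the frame of place_next between -0.004 and 0.004 m); the robot touches nothing.
It fails at once if a punch is dropped or slammed into its clips ((linear speed of punch_medium above 0.5 m/s and distance between punch_medium and place_next below 0.03 m) or (linear speed of punch_small above 0.5 m/s and distance between punch_small and place_end below 0.03 m)).
It also fails if it takes over 64 s, if anything falls off the work surface, if the arm or the gripper's body presses on something with over 40 N, if the wrist force passes 120 N, or if a joint passes its speed limit or range.

## Working session

There is one attempt and no reset: what is moved stays moved. The work goes in short steps, Python scripts to look and compute and a shell command to move; the robot and the scene stay as the last step left them, time stands still between calls to the robot, and variables do not carry over. Pictures are saved under pics/ and viewed, at most 10 in all, crops included, and the job is handed in when it is done.

```bash
mkdir -p pics
python3 - <<'E'
from workcell import sensors,camera,ticket,bot
import cv2,numpy as np
o=sensors.get_obs();print({k:np.round(v,3) for k,v in o.items()},bot.pinch_z)
for n in("top","scene"):
    c=camera(n);cv2.imwrite(f"pics/{n}0.png",cv2.resize(c["img"][:,:,::-1],(800,600),interpolation=cv2.INTER_CUBIC))
    np.save(f"pics/{n}.npy",c["img"]);print(n,c["fx"],c["cx"],c["cy"],np.round(c["R"],4).tolist(),c["t"])
E
```

```text
{'time': np.float64(0.0), 'q': array([-7.0992e+01,  5.0090e+00,  1.0032e+01,  9.5101e+01,  2.0000e-03,
        9.0000e+01]), 'qd': array([-0.046, -0.055,  0.023, -0.108,  0.031,  0.031]), 'joint_efforts': array([-1.0000e-03, -5.2039e+01,  4.6481e+01,  1.6000e-02, -0.0000e+00,
        0.0000e+00]), 'ee_pos': array([ 0.179, -0.52 ,  0.231]), 'tcp_rot': array([-1.79922e+02, -2.00000e-03,  1.90080e+01]), 'wrist_force': array([ 0.654, -0.081, -0.272]), 'torque': array([-0.008, -0.021,  0.035]), 'grasp_force': np.float64(0.0), 'opening': np.float64(0.085)} 0.0187
top 421.4198592160045 252.86170296673762 192.55424223202726 [[-0.0214, -0.9996, -0.0185], [-0.9841, 0.0243, -0.1758], [0.1762, 0.0145, -0.9842]] [0.00812445 0.54162956 1.1078527 ]
scene 397.3831019051405 264.59499100884426 188.58046472710257 [[-0.5107, 0.8598, 0.0002], [0.6591, 0.3916, -0.6421], [-0.5522, -0.3278, -0.7666]] [ 0.281854   -0.2938124   1.41293564]
```

View pics/top0.png

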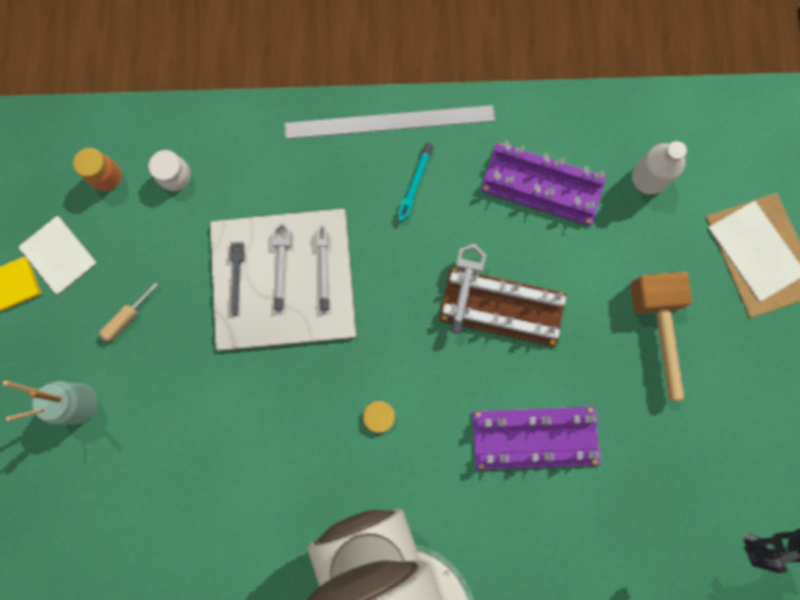

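View pics/scene0.png

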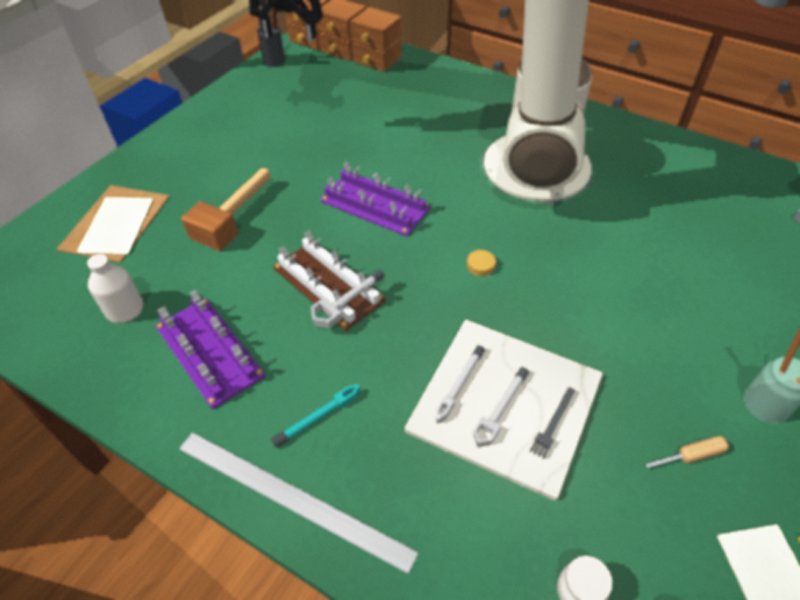

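The top view shows three tools on the slab: the pricking iron (dark, 236,278), the medium punch (280,268, wide head) and the small punch (323,268, narrow head). The rail with the brown board is at (503,306), with the widest punch at its left (+y) end. The purple rails (545,183) and (536,438) and the turquoise punch (415,183) are the look-alikes. I'll confirm with metric-rectified crops.

```bash
cat > h.py <<'E'
import numpy as np,cv2
from workcell import camera
def ray(c,uv,z):
    d=c["R"].T@np.array([(uv[0]-c["cx"])/c["fx"],(uv[1]-c["cy"])/c["fy"],1]);C=-c["R"].T@np.array(c["t"])
    return C+d*(z-C[2])/d[2]
def rect(c,x0,y0,z,w,h,s):
    "orthophoto: centre (x0,y0), w x h px, s px/m; up=+x, left=+y"
    K=np.array([[c["fx"],0,c["cx"]],[0,c["fy"],c["cy"]],[0,0,1]])
    A=np.array([[0,-1/s,x0+h/2/s],[-1/s,0,y0+w/2/s],[0,0,z],[0,0,1]])
    H=K@np.c_[c["R"],c["t"]]@A
    return cv2.warpPerspective(c["img"][:,:,::-1],np.linalg.inv(H),(w,h),flags=cv2.INTER_CUBIC)
E
python3 - <<'E'
from h import *
t=camera("top");s=camera("scene");k=.64
for n,uv,z in [("med",(280,268),.024),("small",(323,268),.024),("iron",(236,278),.024),("rail",(503,308),.031)]:
    print(n,ray(t,((uv[0]+.5)*k-.5,(uv[1]+.5)*k-.5),z).round(4))
a=ray(t,(280*k,275*k),.024);b=ray(t,(503*k,306*k),.031);print(a,b)
im=np.vstack([np.hstack([rect(c,a[0],a[1],.024,400,300,1500),rect(c,b[0],b[1],.031,400,300,1500)]) for c in(t,s)])
cv2.imwrite("pics/rect.png",im)
E
```

```text
med [0.6123 0.2041 0.024 ]
small [0.6103 0.1259 0.024 ]
iron [0.5957 0.2839 0.024 ]
rail [ 0.5277 -0.1946  0.031 ]
[0.59871947 0.20342362 0.024     ] [ 0.53074995 -0.19529499  0.031     ]
```

View pics/rect.png

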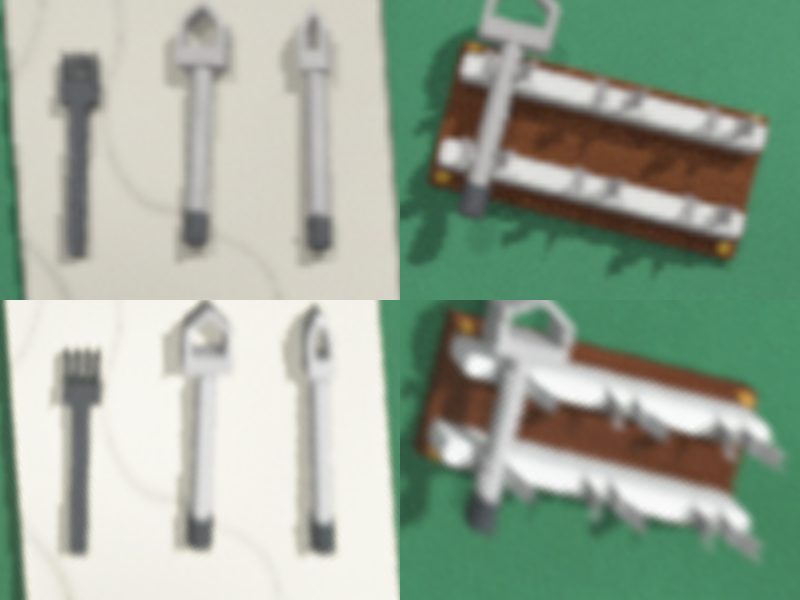

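The crop confirms the punches: medium at rectified (200,140), with a wide pentagonal head, and small at (317,141), with a narrow head. The four-tooth iron is on the left. On the brown rail, the free clips sit at about (605,135) and (715,165). Next I turn the tool to line up, start the travel, and refine the rail pose.

```bash
python3 -m handwheel '{"gripper":[0.2,0.2,0.2,0.2,0.2,0.2,0.2,0.2],"slide":[[0,0,0],[0,0,0],[0,0,0],[14.3,-26.3,0],[14.3,-26.3,0],[14.3,-26.3,0],[14.3,-26.3,0],[14.3,-26.3,0]],"yaw":[0.122,0.122,0.122,0,0,0,0,0]}' 100
cat > fit.py <<'E'
from h import *
from scipy.optimize import minimize
s=2000
im={n:np.load(f"pics/{n}.npy") for n in("top","scene")}
for n in im:
    c=camera(n);c["img"]=im[n]
    g=rect(c,.533,-.196,.031,600,600,s).astype(float);g=cv2.GaussianBlur(g.min(2),(0,0),1.5)
    Y=np.linspace(-.105,.105,85)   # along bars
    def prof(p,off):
        x,y,a=p;t=0
        for bx in(-.03,.03):
            lx=bx+off;X=x+lx*np.cos(a)-Y*np.sin(a);W=y+lx*np.sin(a)+Y*np.cos(a)
            u=(300-(W+.196)*s).astype(np.float32);v=(300-(X-.533)*s).astype(np.float32)
            t+=np.median(cv2.remap(g.astype(np.float32),u[None],v[None],1))
        return t
    def cost(p):
        ends=0
        for e,sg in((.1055,1),(.1095,-1)):
            for b in(-.03,.03):
                for q in(-1,1):
                    X=p[0]+b*np.cos(p[2])-q*e*np.sin(p[2]);W=p[1]+b*np.sin(p[2])+q*e*np.cos(p[2])
                    ends+=sg*g[int(np.clip(300-(X-.533)*s,0,599)),int(np.clip(300-(W+.196)*s,0,599))]
        return -(sum(prof(p,o) for o in(-.005,-.003,0,.003,.005))-1.25*sum(prof(p,o) for o in(-.011,-.009,.009,.011)))-.25*ends
    best=min((minimize(cost,[.533+dx,-.197+dy,np.radians(a)],method="Nelder-Mead",options=dict(initial_simplex=[[.533+dx,-.197+dy,np.radians(a)],[.538+dx,-.197+dy,np.radians(a)],[.533+dx,-.191+dy,np.radians(a)],[.533+dx,-.197+dy,np.radians(a+3)]])) for dx in(-.006,0,.006) for dy in(-.006,0,.006) for a in(-15,-13,-11)),key=lambda r:r.fun)
    print(n,best.x[:2].round(4),np.degrees(best.x[2]).round(2),best.fun)
E
python3 fit.py
```

```text
time: 0.87
ee_pos: [0.2555, -0.3898, 0.2311]
tcp_rot: [-180.0, 0.0, -2.0]
wrist_force: [0.2, 1.0, 0.0]
opening: 0.0516
grasp_force: 0.0
top [ 0.5346 -0.1988] -13.99 -944.9247474701539
scene [ 0.5464 -0.1916] -14.02 -661.2528960881524
```

The top-view fit and wide-punch cross-checks from both cameras agree: rail at (0.5335, -0.1977), yaw -14°. The scene fit is biased by the bar sides. Medium punch is at (0.6045, 0.203), yaw -2°; small at (0.6033, 0.1245), yaw about +1.4°.

```bash
python3 -m handwheel '{"gripper":[0.2,0.2,0.2,0.2,0.2,0.2,0.2,0.2],"slide":[[16.4,-30.2,0],[16.4,-30.2,0],[16.4,-30.2,0],[16.4,-30.2,0],[16.4,-30.2,0],[16.4,-30.2,0],[16.4,-30.2,0],[16.4,-30.2,0]],"yaw":[0,0,0,0,0,0,0,0]}' >/dev/null
python3 -m handwheel '{"gripper":[0.2,0.2,0.2,0.2,0.2,0.2,0.2,0.2],"slide":[[16.4,-30.2,0],[16.4,-30.2,0],[16.4,-30.2,0],[16.4,-30.2,0],[16.4,-30.2,0],[16.4,-30.2,0],[16.4,-30.2,0],[16.4,-30.2,0]],"yaw":[0,0,0,0,0,0,0,0]}' >/dev/null
python3 -m handwheel '{"gripper":[0.2,0.2,0.2,0.2,0.2,0.2,0.2,0.2],"slide":[[16.4,-30.2,0],[16.4,-30.2,0],[16.4,-30.2,0],[16.4,-30.2,0],[0,0,30],[0,0,30],[0,0,30],[0,0,30]],"yaw":[0,0,0,0,0,0,0,0]}'
```

```text
time: 2.97
ee_pos: [0.5928, 0.1066, 0.1181]
tcp_rot: [-175.2, 0.1, 8.0]
wrist_force: [-0.2, -0.5, 0.7]
opening: 0.0511
grasp_force: 0.0
```

```bash
python3 -m handwheel '{"gripper":[0.2,0.2],"slide":[[0,0,0],[0,0,0]],"yaw":[0,0]}'; python3 -c "
from workcell import sensors;o=sensors.get_obs();print(o['q'],o['tcp_rot'],o['ee_pos'])"
```

```text
time: 3.13
ee_pos: [0.5918, 0.1064, 0.1188]
tcp_rot: [-175.2, 0.2, 8.0]
wrist_force: [0.5, 0.0, 0.5]
opening: 0.0514
grasp_force: 0.0
[  7.90290395  11.41365512   4.70526683  83.52842475   4.83774293
 179.92122719] [-175.1619372     0.23016957    7.98139677] [0.59181786 0.10641781 0.11875971]
```

Joint 6 ran into its +180° limit. I'll use the half-turn-equivalent grasp (tool yaw near 178°), raising a little and unwinding.

```bash
python3 -m handwheel '{"gripper":[0.2,0.2,0.2,0.2,0.2,0.2,0.2,0.2],"slide":[[0,0,-10],[0,0,-10],[0,0,-10],[0,0,-10],[0,0,0],[0,0,0],[0,0,0],[0,0,0]],"yaw":[-0.12,-0.12,-0.12,-0.12,-0.12,-0.12,-0.12,-0.12]}'
python3 -m handwheel '{"gripper":[0.2,0.2,0.2,0.2,0.2,0.2,0.2,0.2],"slide":[[0,0,0],[0,0,0],[0,0,0],[0,0,0],[0,0,0],[0,0,0],[0,0,0],[0,0,0]],"yaw":[-0.12,-0.12,-0.12,-0.12,-0.12,-0.12,-0.12,-0.12]}'; python3 -c "
from workcell import sensors;o=sensors.get_obs();print(o['q'],o['tcp_rot'],o['ee_pos'])"
```

```text
time: 3.8
ee_pos: [0.5942, 0.1033, 0.1631]
tcp_rot: [-177.4, -4.1, 63.2]
wrist_force: [-0.1, -0.6, -0.1]
opening: 0.0512
grasp_force: 0.0
time: 4.47
ee_pos: [0.5942, 0.1033, 0.163]
tcp_rot: [178.1, -4.5, 118.4]
wrist_force: [-0.0, 0.5, 0.1]
opening: 0.0514
grasp_force: 0.0
[ 7.57906962 11.2371311   9.37572366 87.99523442  4.84089728 69.25788759] [178.14754473  -4.47550905 118.39963471] [0.59419841 0.10332494 0.16299357]
```

The small 4.8° tilt stays, and since it's mostly about the punch axis it's harmless. I'll plan slides with the full rotation.

```bash
cat > plan.py <<'E'
import sys,numpy as np
from workcell import sensors
from scipy.spatial.transform import Rotation as Ro
o=sensors.get_obs();R=Ro.from_euler("xyz",o["tcp_rot"],degrees=True)
p=np.array(o["ee_pos"])
print("pos",p.round(4),"rpy",np.round(o["tcp_rot"],1),"q5,6",np.round(o["q"][4:],1),"t",round(float(o["time"]),2),"F",np.round(o["wrist_force"],1),"open",round(float(o["opening"]),4),"grip",round(float(o["grasp_force"]),1))
print("axis x",R.as_matrix()[:,0].round(3))
for a in sys.argv[1:]:
    t=np.array(eval(a),float);print(a,"tool mm",(R.inv().apply(t-p)*1000).round(1));p=t
E
python3 -m handwheel '{"gripper":[0.2,0.2,0.2,0.2,0.2,0.2,0.2,0.2],"slide":[[0,0,0],[0,0,0],[0,0,0],[0,0,0],[0,0,0],[0,0,0],[0,0,0],[0,0,0]],"yaw":[-0.12,-0.12,-0.12,-0.12,-0.12,-0.12,-0.12,-0.12]}' >/dev/null
python3 -m handwheel '{"gripper":[0.2,0.2],"slide":[[0,0,0],[0,0,0]],"yaw":[-0.08,0]}' >/dev/null
python3 plan.py .6045,.203,.08 .6045,.203,.0185
```

```text
pos [0.5942 0.1034 0.1628] rpy [175.2  -0.7 177.8] q5,6 [4.8 9.8] t 5.3 F [-0.6 -0.3 -1. ] open 0.0508 grip 0.0
axis x [-0.999  0.038  0.012]
.6045,.203,.08 tool mm [-7.5 92.7 90.8]
.6045,.203,.0185 tool mm [-0.7 -5.1 61.3]
```

```bash
python3 -m handwheel '{"gripper":[0.2,0.2,0.2,0.2,0.2,0.2,0.2],"slide":[[-1.5,18.5,18.2],[-1.5,18.5,18.2],[-1.5,18.5,18.2],[-1.5,18.5,18.2],[-1.5,18.5,18.2],[0,0,0],[0,0,0]],"yaw":[0,0,0,0,0,0,0]}' >/dev/null
python3 plan.py .6045,.203,.0185
python3 - <<'E'
from h import *
im=np.vstack([np.hstack([rect(camera(n),.6,.18,z,400,300,1800) for z in(.024,.08)]) for n in("top","scene")])
cv2.imwrite("pics/pre.png",im)
E
```

```text
pos [0.6035 0.2035 0.0772] rpy [175.3  -0.9 177.6] q5,6 [ 4.8 19. ] t 5.88 F [-0.5  0.6 -0.3] open 0.0512 grip 0.0
axis x [-0.999  0.042  0.016]
.6045,.203,.0185 tool mm [-2.  -5.3 58.5]
```

View pics/pre.png

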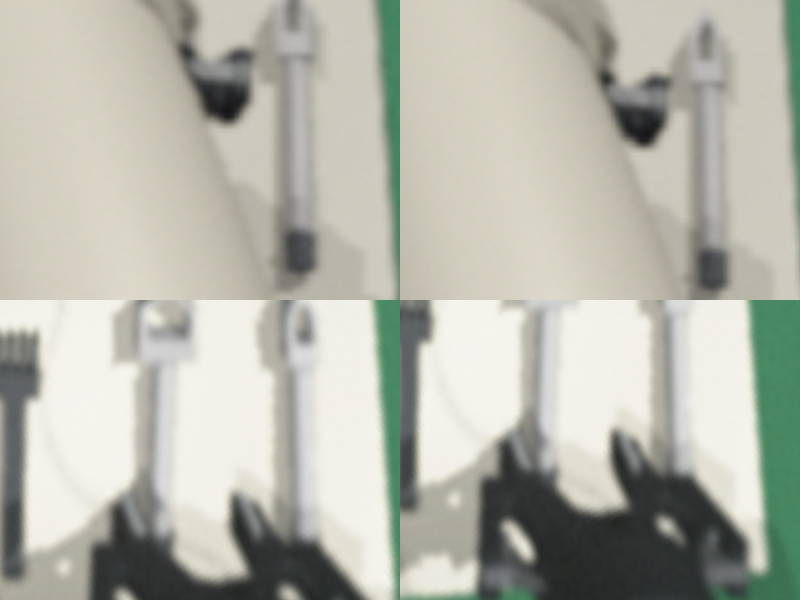

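The fingertips straddle the medium punch's shank (lower-right panel, tips at about 522,445 and 618,445). The small punch is clear. Descending and gripping.

```bash
python3 -m handwheel '{"gripper":[0.2,0.2,0.2,0.2,0.2,0.2,0.2,0.2],"slide":[[-0.3,-0.9,9.8],[-0.3,-0.9,9.8],[-0.3,-0.9,9.8],[-0.3,-0.9,9.8],[-0.3,-0.9,9.8],[-0.3,-0.8,8],[0,0,0],[0,0,0]],"yaw":[0,0,0,0,0,0,0,0]}' 100 >/dev/null
python3 plan.py
python3 -m handwheel '{"gripper":[-1,-1,-1,-1,-1,-1,-1,-1],"slide":[[0,0,0],[0,0,0],[0,0,0],[0,0,0],[0,0,0],[0,0,0],[0,0,0],[0,0,0]],"yaw":[0,0,0,0,0,0,0,0]}' 100 >/dev/null
python3 plan.py .6045,.203,.12 .5335,-.1977,.12
```

```text
pos [0.6038 0.2023 0.0186] rpy [175.3  -1.  177.6] q5,6 [ 4.8 18.8] t 6.75 F [ 0.8 -0.3  0. ] open 0.0517 grip 0.0
axis x [-0.999  0.041  0.017]
pos [0.6047 0.2024 0.0204] rpy [175.2  -0.8 177.6] q5,6 [ 4.8 18.8] t 7.42 F [-1.3 -1.9  5.6] open 0.0095 grip 98.2
axis x [-0.999  0.042  0.015]
.6045,.203,.12 tool mm [  1.7   8.9 -99.2]
.5335,-.1977,.12 tool mm [  54.3 -402.   -32.8]
```

Opening is 9.5 mm instead of 14, so the pinch is above or below the shank's widest line. I'll reopen, go a little lower, and compare.

```bash
python3 -m handwheel '{"gripper":[-0.4,-0.4,-0.4,-0.4,-0.4,-0.4],"slide":[[0,0,0],[0,0,0],[0,0,1],[0,0,1],[0,0,1],[0,0,0]],"yaw":[0,0,0,0,0,0]}' 40 >/dev/null
python3 plan.py
python3 -m handwheel '{"gripper":[-1,-1,-1,-1,-1,-1,-1,-1],"slide":[[0,0,0],[0,0,0],[0,0,0],[0,0,0],[0,0,0],[0,0,0],[0,0,0],[0,0,0]],"yaw":[0,0,0,0,0,0,0,0]}' 40
python3 -m handwheel '{"gripper":[-1,-1,-1,-1,-1,-1,-1,-1],"slide":[[0,0,0],[0,0,0],[0,0,0],[0,0,0],[0,0,0],[0,0,0],[0,0,0],[0,0,0]],"yaw":[0,0,0,0,0,0,0,0]}' 100
```

```text
pos [0.6042 0.2026 0.0165] rpy [175.2  -0.9 177.6] q5,6 [ 4.8 18.8] t 7.92 F [-0.5 -0.1  1. ] open 0.0259 grip 1.0
axis x [-0.999  0.042  0.016]
time: 8.58
ee_pos: [0.6044, 0.2025, 0.0166]
tcp_rot: [175.2, -0.9, 177.6]
wrist_force: [-1.3, -2.5, 5.0]
opening: 0.0125
grasp_force: 39.2
time: 9.25
ee_pos: [0.6045, 0.2025, 0.0168]
tcp_rot: [175.2, -0.9, 177.6]
wrist_force: [-0.7, -2.1, 6.9]
opening: 0.0098
grasp_force: 98.0
```

Opening varies with grip force, so it's pad compliance and the grasp is fine. Lifting.

```bash
python3 -m handwheel '{"gripper":[-1,-1,-1,-1,-1,-1,-1,-1],"slide":[[0.3,1.5,-17],[0.3,1.5,-17],[0.3,1.5,-17],[0.3,1.5,-17],[0.3,1.5,-17],[0.3,1.5,-17],[0,0,0],[0,0,0]],"yaw":[0,0,0,0,0,0,0.1,0.1025]}' >/dev/null
python3 -m handwheel '{"gripper":[-1,-1],"slide":[[0,0,0],[0,0,0]],"yaw":[0,0]}' >/dev/null
python3 plan.py .5335,-.1971,.12 .5335,-.1971,.031
```

```text
pos [0.6037 0.2032 0.1179] rpy [175.5  -1.9 166.2] q5,6 [ 4.8 30.3] t 10.08 F [ 0.8 -0.1 -2.6] open 0.0097 grip 98.0
axis x [-0.971  0.238  0.033]
.5335,-.1971,.12 tool mm [ -26.9 -404.1  -34.5]
.5335,-.1971,.031 tool mm [-3.  -6.9 88.7]
```

```bash
python3 -m handwheel '{"gripper":[-1,-1,-1,-1,-1,-1,-1,-1],"slide":[[-1.7,-25.2,-2.2],[-1.7,-25.2,-2.2],[-1.7,-25.2,-2.2],[-1.7,-25.2,-2.2],[-1.7,-25.2,-2.2],[-1.7,-25.2,-2.2],[-1.7,-25.2,-2.2],[-1.7,-25.2,-2.2]],"yaw":[0,0,0,0,0,0,0,0]}' >/dev/null
python3 -m handwheel '{"gripper":[-1,-1,-1,-1,-1,-1,-1,-1],"slide":[[-1.7,-25.2,-2.2],[-1.7,-25.2,-2.2],[-1.7,-25.2,-2.2],[-1.7,-25.2,-2.2],[-1.7,-25.2,-2.2],[-1.7,-25.2,-2.2],[-1.7,-25.2,-2.2],[-1.7,-25.2,-2.2]],"yaw":[0,0,0,0,0,0,0,0]}' >/dev/null
python3 -m handwheel '{"gripper":[-1,-1],"slide":[[0,0,0],[0,0,0]],"yaw":[0,0]}' >/dev/null
python3 plan.py .5335,-.1971,.066 .5335,-.1971,.0325
python3 - <<'E'
from h import *
c=camera("scene")
X=c["R"]@np.array([.53,-.19,.07])+c["t"];u,v=int(c["fx"]*X[0]/X[2]+c["cx"]),int(c["fy"]*X[1]/X[2]+c["cy"])
print(u,v)
a=c["img"][max(0,v-75):v+75,max(0,u-100):u+100,::-1]
d=rect(camera("top"),.533,-.196,.045,400,450,1800)
cv2.imwrite("pics/above.png",np.hstack([cv2.resize(a,(400,300),interpolation=2),d[:300]]) )
E
```

```text
pos [ 0.5326 -0.1971  0.1208] rpy [175.5  -1.9 166.1] q5,6 [ 4.2 -8.5] t 11.58 F [ 0.1  0.1 -1.8] open 0.01 grip 98.2
axis x [-0.97   0.24   0.033]
.5335,-.1971,.066 tool mm [-2.7 -4.  54.6]
.5335,-.1971,.0325 tool mm [-1.1 -2.6 33.4]
211 166
```

View pics/above.png

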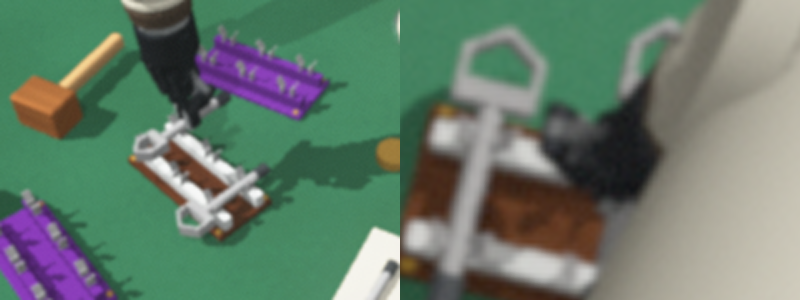

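The medium punch is held level and parallel to the wide one, above the middle place (left panel, head at 150,145). Descending in stages.

```bash
python3 -m handwheel '{"gripper":[-1,-1,-1,-1,-1,-1,-1,-1],"slide":[[-0.4,-0.5,9],[-0.4,-0.5,9],[-0.4,-0.5,9],[-0.4,-0.6,9],[-0.4,-0.6,9],[-0.4,-0.6,9],[-0.4,-0.6,8],[0,0,0]],"yaw":[0,0,0,0,0,0,0,0]}' 120 >/dev/null
python3 plan.py
python3 -m handwheel '{"gripper":[-1,-1,-1,-1,-1,-1,-1,-1],"slide":[[-0.1,-0.2,3],[-0.1,-0.2,3],[-0.1,-0.2,3],[-0.1,-0.2,3],[-0.1,-0.2,3],[-0.1,-0.2,2],[0,0,0],[0,0,0]],"yaw":[0,0,0,0,0,0,0,0]}' 120 >/dev/null
python3 plan.py .5335,-.1971,.031
```

```text
pos [ 0.5332 -0.1951  0.057 ] rpy [175.5  -2.  166.1] q5,6 [ 4.2 -8.3] t 12.35 F [-0.9 -1.  -1.8] open 0.0094 grip 119.1
axis x [-0.97   0.241  0.035]
pos [ 0.5341 -0.1957  0.0423] rpy [175.6  -1.9 166. ] q5,6 [ 4.1 -8.3] t 13.02 F [-0.7 -0.9 -1.6] open 0.0093 grip 119.5
axis x [-0.97   0.241  0.032]
.5335,-.1971,.031 tool mm [-0.2 -2.4 11.1]
```

```bash
python3 -m handwheel '{"gripper":[-1,-1,-1,-1,-1,-1],"slide":[[0,-0.3,2],[0,-0.2,2],[0,-0.2,1.5],[0,-0.2,1.5],[0,0,0],[0,0,0]],"yaw":[0,0,0,0,0,0]}' >/dev/null
python3 plan.py
python3 -m handwheel '{"gripper":[-1,-1,-1,-1,-1,-1],"slide":[[0,-0.2,1.5],[0,-0.2,1.5],[0,-0.2,1.5],[0,0,0],[0,0,0],[0,0,0]],"yaw":[0,0,0,0,0,0]}' >/dev/null
python3 plan.py .5335,-.1971,.031
```

```text
pos [ 0.5335 -0.1957  0.0349] rpy [175.5  -1.9 166. ] q5,6 [ 4.1 -8.3] t 13.52 F [-0.5 -4.  -2.6] open 0.0091 grip 119.5
axis x [-0.97   0.241  0.033]
pos [ 0.5339 -0.1958  0.031 ] rpy [175.5  -1.8 166.1] q5,6 [ 4.2 -8.3] t 14.02 F [-0.6 -1.9  2.1] open 0.0089 grip 120.0
axis x [-0.97   0.241  0.032]
.5335,-.1971,.031 tool mm [ 0.  -1.3 -0.1]
```

```bash
python3 -m handwheel '{"gripper":[-1,-1,-1,-1],"slide":[[0,0,1],[0,0,1],[0,0,0],[0,0,0]],"yaw":[0,0,0,0]}' >/dev/null
python3 plan.py
python3 -m handwheel '{"gripper":[-1,-1,-1,-1],"slide":[[0,0,1],[0,0,1],[0,0,0],[0,0,0]],"yaw":[0,0,0,0]}' >/dev/null
python3 plan.py
```

```text
pos [ 0.5341 -0.1959  0.0307] rpy [175.5  -1.7 166.1] q5,6 [ 4.2 -8.3] t 14.35 F [-5.  -1.  15.1] open 0.0091 grip 121.8
axis x [-0.97   0.241  0.03 ]
pos [ 0.5342 -0.1959  0.0306] rpy [175.5  -1.7 166. ] q5,6 [ 4.2 -8.3] t 14.68 F [-11.2   0.2  29. ] open 0.0096 grip 123.5
axis x [-0.97   0.241  0.029]
```

Firm stop at the seated height, 29 N with no travel. Easing off, releasing and lifting.

```bash
python3 -m handwheel '{"gripper":[-1,-1,-1,-0.2,-0.2,-0.2,-0.2,-0.2],"slide":[[0,0,-1.3],[0,0,-1.3],[0,0,-1],[0,0,0],[0,0,0],[0,0,0],[0,0,0],[0,0,0]],"yaw":[0,0,0,0,0,0,0,0]}' >/dev/null
python3 plan.py
python3 -m handwheel '{"gripper":[-0.2,-0.2,-0.2,-0.2,-0.2,-0.2,-0.2,-0.2],"slide":[[0,0.6,-8],[0,0.6,-8],[0.3,1.2,-15],[0.3,1.2,-15],[0.5,1.2,-15],[0.5,1.2,-15],[0.5,1.2,-15],[0,0,0]],"yaw":[0,0,0,0,0,0,0,-0.1]}' >/dev/null
python3 -m handwheel '{"gripper":[0.2,0.2,0.2,0.2],"slide":[[0,0,0],[0,0,0],[0,0,0],[0,0,0]],"yaw":[-0.1,-0.07,0,0]}' >/dev/null
python3 plan.py .6033,.1255,.125 .6033,.1245,.0165
```

```text
pos [ 0.5334 -0.1956  0.0299] rpy [175.5  -1.9 166.1] q5,6 [ 4.2 -8.3] t 15.35 F [-0.3 -0.  -0.1] open 0.0342 grip 0.0
axis x [-0.97   0.241  0.033]
pos [ 0.5346 -0.196   0.1224] rpy [ 175.2   -0.6 -178.7] q5,6 [  4.2 -23.6] t 16.35 F [-0.1  0.1  0.1] open 0.051 grip 0.0
axis x [-1.    -0.023  0.01 ]
.6033,.1255,.125 tool mm [-76.2 319.   23.3]
.6033,.1245,.0165 tool mm [ -1.  -10.1 108. ]
```

```bash
python3 -m handwheel '{"gripper":[0.2,0.2,0.2,0.2,0.2,0.2,0.2],"slide":[[-5.4,22.8,1.7],[-5.4,22.8,1.7],[-5.4,22.8,1.7],[-5.4,22.8,1.7],[-5.4,22.8,1.7],[-5.4,22.8,1.7],[-5.4,22.8,1.7]],"yaw":[0,0,0,0,0,0,0]}' >/dev/null
python3 -m handwheel '{"gripper":[0.2,0.2,0.2,0.2,0.2,0.2,0.2,0.2],"slide":[[-5.4,22.8,1.7],[-5.4,22.8,1.7],[-5.4,22.8,1.7],[-5.4,22.8,1.7],[-5.4,22.8,1.7],[-5.4,22.8,1.7],[-5.4,22.8,1.7],[0,0,0]],"yaw":[0,0,0,0,0,0,0,0]}' >/dev/null
python3 plan.py .6033,.1245,.06 .6033,.1245,.0165
python3 - <<'E'
from h import *
t=camera("top");s=camera("scene")
cv2.imwrite("pics/rail1.png",np.vstack([np.hstack([rect(t,.6,.125,.024,400,300,1500),rect(t,.533,-.196,.038,400,300,1500)]),np.hstack([rect(s,.6,.125,.06,400,300,1500),rect(s,.533,-.196,.038,400,300,1500)])]))
E
```

```text
pos [0.6022 0.1294 0.124 ] rpy [ 175.1   -0.6 -178.5] q5,6 [4.9 8.4] t 17.6 F [-0.9  0.4 -1. ] open 0.0513 grip 0.0
axis x [-1.    -0.026  0.01 ]
.6033,.1245,.06 tool mm [ -1.6 -10.3  63.3]
.6033,.1245,.0165 tool mm [-0.4 -3.7 43.3]
```

View pics/rail1.png

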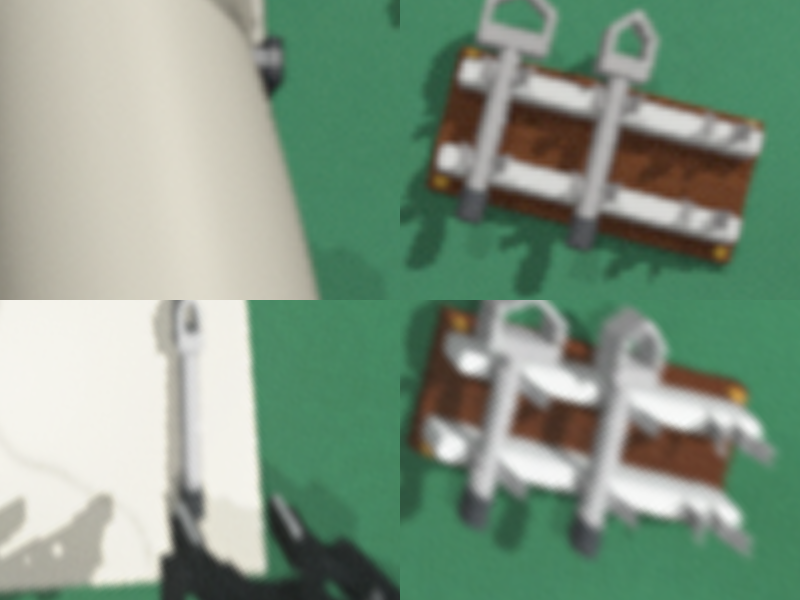

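The medium punch sits in the middle place, level with the wide one. The offset between the two in the top view is (108,28) px, as expected for 75 mm. Now grasping the small punch.

```bash
python3 -m handwheel '{"gripper":[0.2,0.2,0.2,0.2,0.2,0.2,0.2],"slide":[[-0.3,-1.7,10.5],[-0.3,-1.7,10.5],[-0.3,-1.7,10.5],[-0.3,-1.7,10.5],[-0.2,-1.7,10.5],[-0.2,-1.7,10.5],[0,0,0]],"yaw":[0,0,0,0,0,0,0]}' >/dev/null
python3 plan.py
python3 -m handwheel '{"gripper":[0.2,0.2,0.2,0.2,0.2,0.2,0.2],"slide":[[0,-0.7,9],[0,-0.7,9],[-0.1,-0.7,9],[-0.1,-0.7,9],[-0.1,-0.7,7],[0,0,0],[0,0,0]],"yaw":[0,0,0,0,0,0,0]}' >/dev/null
python3 plan.py
python3 -m handwheel '{"gripper":[-1,-1,-1,-1,-1,-1,-1,-1],"slide":[[0,0,0],[0,0,0],[0,0,0],[0,0,0],[0,0,0],[0,0,0],[0,0,0],[0,0,0]],"yaw":[0,0,0,0,0,0,0,0]}' 100 >/dev/null
python3 plan.py .6033,.1245,.12
```

```text
pos [0.6016 0.1205 0.057 ] rpy [ 175.2   -0.8 -178.6] q5,6 [4.8 7.7] t 18.28 F [ 0.2 -0.4 -0.3] open 0.0512 grip 0.0
axis x [-1.    -0.025  0.014]
pos [0.6024 0.1212 0.0166] rpy [ 175.2   -0.6 -178.5] q5,6 [4.8 7.7] t 18.87 F [0.5 0.1 0.4] open 0.0511 grip 0.0
axis x [-1.    -0.026  0.011]
pos [0.6032 0.1214 0.0181] rpy [ 175.2   -0.5 -178.5] q5,6 [4.9 7.7] t 19.53 F [-1.5  0.9  4.9] open 0.0097 grip 97.9
axis x [-1.    -0.026  0.009]
.6033,.1245,.12 tool mm [   0.7   11.7 -101.2]
```

```bash
python3 -m handwheel '{"gripper":[-1,-1,-1,-1,-1,-1,-1,-1],"slide":[[0.1,1.7,-17],[0.1,1.7,-17],[0.1,1.7,-17],[0.1,1.7,-17],[0.1,1.7,-17],[0.1,1.7,-17],[0,0,0],[0,0,0]],"yaw":[0,0,0,0,0,0,0.09,0.09]}' >/dev/null
python3 -m handwheel '{"gripper":[-1,-1,-1],"slide":[[0,0,0],[0,0,0],[0,0,0]],"yaw":[0.09,0,0]}' >/dev/null
python3 plan.py .5154,-.269,.12
```

```text
pos [0.603  0.1227 0.1192] rpy [175.5  -1.9 166.2] q5,6 [ 4.8 23.1] t 20.45 F [ 0.6 -0.2 -3. ] open 0.0096 grip 97.9
axis x [-0.971  0.238  0.033]
.5154,-.269,.12 tool mm [  -8.3 -400.   -32.2]
```

```bash
python3 -m handwheel '{"gripper":[-1,-1,-1,-1,-1,-1,-1,-1],"slide":[[-0.5,-25,-2],[-0.5,-25,-2],[-0.5,-25,-2],[-0.5,-25,-2],[-0.5,-25,-2],[-0.5,-25,-2],[-0.5,-25,-2],[-0.5,-25,-2]],"yaw":[0,0,0,0,0,0,0,0]}' >/dev/null
python3 -m handwheel '{"gripper":[-1,-1,-1,-1,-1,-1,-1,-1],"slide":[[-0.5,-25,-2],[-0.5,-25,-2],[-0.5,-25,-2],[-0.5,-25,-2],[-0.5,-25,-2],[-0.5,-25,-2],[-0.5,-25,-2],[-0.5,-25,-2]],"yaw":[0,0,0,0,0,0,0,0]}' >/dev/null
python3 -m handwheel '{"gripper":[-1,-1],"slide":[[0,0,0],[0,0,0]],"yaw":[0,0]}' >/dev/null
python3 plan.py .5159,-.2686,.057
```

```text
pos [ 0.5138 -0.2695  0.1196] rpy [175.5  -1.9 166.1] q5,6 [  3.8 -15.7] t 21.95 F [ 0.5  0.8 -2.2] open 0.01 grip 98.2
axis x [-0.97   0.241  0.033]
.5159,-.2686,.057 tool mm [-3.9 -3.5 62.4]
```

```bash
python3 -m handwheel '{"gripper":[-1,-1,-1,-1,-1,-1,-1,-1],"slide":[[-0.6,-0.5,9],[-0.6,-0.5,9],[-0.6,-0.5,9],[-0.6,-0.5,9],[-0.5,-0.5,9],[-0.5,-0.5,9],[-0.5,-0.5,8.4],[0,0,0]],"yaw":[0,0,0,0,0,0,0,0]}' 120 >/dev/null
python3 plan.py
python3 -m handwheel '{"gripper":[-1,-1,-1,-1,-1,-1,-1,-1],"slide":[[-0.1,-0.2,3],[-0.1,-0.2,3],[-0.1,-0.2,3],[-0.1,-0.2,3],[-0.1,-0.2,3],[0,0,0],[0,0,0],[0,0,0]],"yaw":[0,0,0,0,0,0,0,0]}' >/dev/null
python3 plan.py .5159,-.2686,.031
```

```text
pos [ 0.5156 -0.2671  0.055 ] rpy [175.5  -2.  166.1] q5,6 [  3.8 -15.4] t 22.62 F [-0.5  0.2 -1.9] open 0.0094 grip 119.4
axis x [-0.97   0.241  0.035]
pos [ 0.5166 -0.2679  0.0425] rpy [175.6  -1.8 166. ] q5,6 [  3.8 -15.3] t 23.28 F [ 1.3 -3.2 -2.4] open 0.0088 grip 120.4
axis x [-0.97   0.241  0.032]
.5159,-.2686,.031 tool mm [ 0.2 -1.7 11.4]
```

```bash
python3 -m handwheel '{"gripper":[-1,-1,-1,-1,-1,-1,-1,-1],"slide":[[0,-0.3,2],[0,-0.2,2],[0,-0.2,1.5],[0,-0.2,1.5],[0,-0.2,1.5],[0,-0.2,1.5],[0,-0.2,1.5],[0,0,0]],"yaw":[0,0,0,0,0,0,0,0]}' >/dev/null
python3 plan.py
python3 -m handwheel '{"gripper":[-1,-1,-1,-1,-1],"slide":[[0,0,1],[0,0,1],[0,0,1],[0,0,0],[0,0,0]],"yaw":[0,0,0,0,0]}' >/dev/null
python3 plan.py
python3 -m handwheel '{"gripper":[-1,-1,-1,-1],"slide":[[0,0,1],[0,0,0.5],[0,0,0],[0,0,0]],"yaw":[0,0,0,0]}' >/dev/null
python3 plan.py
```

```text
pos [ 0.5157 -0.2678  0.0321] rpy [175.5  -1.8 166.1] q5,6 [  3.8 -15.4] t 23.95 F [-5.5 -1.7 12. ] open 0.0091 grip 121.9
axis x [-0.97   0.241  0.032]
pos [ 0.5158 -0.2679  0.0319] rpy [175.6  -1.7 166. ] q5,6 [  3.8 -15.4] t 24.37 F [-13.4   1.4  31.5] open 0.0091 grip 124.0
axis x [-0.97   0.241  0.03 ]
pos [ 0.5159 -0.2679  0.0317] rpy [175.6  -1.7 166. ] q5,6 [  3.8 -15.4] t 24.7 F [-16.9   2.5  42.8] open 0.009 grip 125.1
axis x [-0.97   0.241  0.029]
```

Firm stop again, matching the 1.3 mm shallower grip. Releasing and lifting clear.

```bash
python3 -m handwheel '{"gripper":[-1,-1,-1,-1,-0.2,-0.2,-0.2,-0.2],"slide":[[0,0,-1.5],[0,0,-1.5],[0,0,-1.5],[0,0,0],[0,0,0],[0,0,0],[0,0,0],[0,0,0]],"yaw":[0,0,0,0,0,0,0,0]}' >/dev/null
python3 plan.py
python3 -m handwheel '{"gripper":[-0.2,-0.2,-0.2,-0.2,-0.2,-0.2,-0.2,-0.2],"slide":[[0,0.6,-8],[0,0.6,-8],[0.3,1.2,-15],[0.3,1.2,-15],[0.5,1.2,-18],[0.5,1.2,-18],[0.5,1.2,-18],[0,0,-18]],"yaw":[0,0,0,0,0,0,0,0]}' >/dev/null
python3 -m handwheel '{"gripper":[-0.2,-0.2,-0.2,-0.2,-0.2,-0.2,-0.2,-0.2],"slide":[[0,-20,0],[0,-25,0],[0,-25,0],[0,-25,0],[0,-25,0],[0,-25,0],[0,-20,0],[0,0,0]],"yaw":[0,0,0,0,0,0,0,0]}' >/dev/null
python3 plan.py
python3 - <<'E'
from h import *
t=camera("top");s=camera("scene")
cv2.imwrite("pics/fin.png",np.hstack([rect(c,.533,-.196,.038,400,300,1500) for c in(t,s)]))
E
```

```text
pos [ 0.5158 -0.2676  0.0303] rpy [175.5  -1.9 166.1] q5,6 [  3.9 -15.4] t 25.37 F [ 0.1 -0.4  0.3] open 0.034 grip 0.0
axis x [-0.97   0.241  0.033]
pos [ 0.4759 -0.433   0.1361] rpy [175.6  -1.9 165.9] q5,6 [  2.9 -29.5] t 26.7 F [-0.1 -0.6 -0.1] open 0.0342 grip 0.0
axis x [-0.969  0.244  0.032]
```

View pics/fin.png

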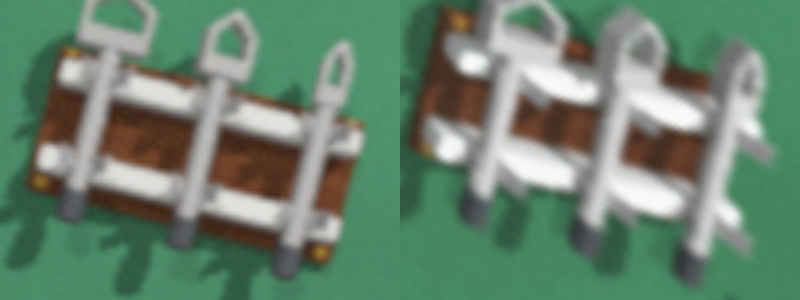

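All three punches lie parallel and evenly spaced in size order: caps at (73,203), (183,232) and (287,262) in the top panel. The gripper is clear of everything.

```bash
python3 -c "
from workcell import ticket;print(ticket.job_done())"
```

```text
the job is handed in; nothing more can be done
None
```

I pressed the medium punch into the middle place and the small one into the end place, each to a firm stop. The widest is still in its clips, and I handed the job in at about 27 s; no verdict came back.

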